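# Raise a bending form on two blocks and set out the bench to true it

### The job

Set the bending form up for truing: on the plywood board, lay the plain maple block on the left ruled line and the cork block on the right ruled line (left and right as the robot sees them), each lengthwise along its line and centred on it. Lay the long bending form across the tops of both blocks, centred over the board, and rest the sanding block on the middle of the form, lengthwise along it.

Things in the scene. Friction and masses are not known exactly. Their poses are not given: they have to be found in the camera images.
- maple_mid (a point): Maple block, loose: bare pale wood, no wrapping, 44 (x) x 76 (y) x 28 (z) mm. The point is its centre, 14 mm above its underside. Lies flat. About 40 g.
- cork_mid (a point): Cork block, loose: bare brown cork, 45 (x) x 70 (y) x 30 (z) mm. The point is its centre, 15 mm above its underside. Lies flat. About 20 g.
- sander_mid (a point): Sanding block, loose: a small cork block with a pinkish red strip of sandpaper wrapped round its middle, 30 (x) x 58 (y) x 22 (z) mm. The point is its centre, 11 mm above its underside. Lies flat. About 30 g.
- form_mid (a point): Bending form, loose: a long straight bar of pale wood, 35 (x) x 160 (y) x 18 (z) mm. The point is its centre, 9 mm above its underside. Lies flat. About 70 g.
- board: Plywood setting-up board, fixed in each run, flat on the bench: 110 (x) x 220 (y) x 12 (z) mm. Origin at the centre of its underside; its top is 12 mm above the bench. Its x axis points roughly away from the robot, y to the robot's left. Two dark lines are ruled right across its top parallel to its x axis, 50 mm to the left (y = +50 mm) and 50 mm to the right (y = -50 mm) of its centre.
- lamp: The room's work lamp, fixed, an obstacle to keep clear of (its origin is no useful point). In the robot's frame, in metres, the shade hangs at x 0.21 to 0.42, y 0.06 to 0.25, z 0.19 to 0.30; from it two thin rods and a cable slope up and away to about x 0.60, y 0, z 0.96. An arm that starts to the left of it gets past by drawing in to about 0.34 from its base axis with the fingertips above z 0.36 before it turns to the right, where the work lies.
There are look-alikes about, which are no part of the job. What is shaped like the part that bears sander_mid but black is not meant. Leave any black look-alike of the part that bears form_mid alone.

How it is judged:
By the outcome, as a careful person would: the job done as asked, in the order asked, and still so for the second after the job is handed in, with the robot touching nothing.
It also fails if it takes over 115 s, if anything falls off the work surface, if the arm or the gripper's body presses on something with over 40 N, if the wrist force passes 120 N, or if a joint passes its speed limit or range.

### The arm

A 6-joint arm with a two-finger parallel gripper is mounted at the origin on a cart in front of the work surface, level with it; the furniture and walls round the work are solid. World frame = base frame: x ahead of the robot, y to its left, z up, the work surface at z = 0. Lengths are in m, angles in rad, forces in N, time in s.
With the tool pointing down it reaches from about 0.325 to 0.925 m from the base axis. Payload 3.1 kg.
Tool frame: the origin (TCP) lies at the very end of the fingers, on their centre line; the grasp point (between the pads) lies robot.pinch_z behind it (robot.pinch_z is the distance from the TCP to the grasp point, in m); z points along the fingers, y is the direction in which the jaws open and shut (so a half turn about z gives the same grasp; the last joint's range is limited). The gripper opens to 85 mm and grips with 20 to 120 N. Pads are 22 mm wide; open, the fingers measure 114 mm over their backs; the gripper's body (76 mm by 85 mm) begins 54 mm behind the grasp point. The pads swing forward as they close: fully open they stand 13 mm farther back than shut.
Start: joints at [-1.398, 0.217, 1.613, -0, 1.311, -0.112], TCP at [0.176, -0.6, 0.231] pointing down, gripper open.
Joint ranges: [-2.75, 2.75], [-0.78, 2.1], [0.31, 2.55], [-1.13, 4.27], [0.13, 2.63], [-2.58, 2.58]. Speed limits (rad/s): [2.79, 2.79, 3.14, 3.14, 3.14, 3.14].

### API

Orientations are given as a unit quaternion [x, y, z, w].
In Python, from rig import robot gives the robot as it stands. The module is installed in compiled form; this text tells all that it offers.
- The arm moves only by the shell command python3 -m crank 'ROWS' [FORCE]. ROWS is a JSON object of lists of equal length, an entry for each row: "translation": the shift along the tool's x, y, z in mm, a list of three; "spin": the turn about the tool's z in rad; "hand": the opening, from 0 (shut) to 1 (fully open). A call has 1 to 12 rows; each row shifts and turns the commanded pose from where the row before left it, along the tool's axes as they then stand; what a row does not reach is not made up. A row lasts 1/8 s, in which the tool goes at most 62.5 mm and 10.7 degrees, less where a joint would pass 70% of its speed; a pose out of reach is approached as far as the arm can. A call with a gripper value outside its range is refused whole. The fingers move at their own pace and stop on an object; FORCE is the grip in N (left out, the last holds). Time passes only in rows, so rows that do not move let the fingers close. It gives the time, the measured TCP pose, the force and the opening at its end, in the units of the state.
- robot.sense(): the state, without advancing time (a new reading comes with each control period).
- robot.get_image(name): name is "scene" or "top"; returns the picture (480x640x3 uint8, blue, green, red); there is no depth.
- robot.get_calibration(name): a dict with "mtx" (3x3 intrinsics, pixels), "origin" and "rotation" of the camera in the world. Camera axes: x right, y down, z forward; pixel columns grow to the right and rows downward; lengths in m; the calibration is good to about 2 mm. A picture is of the moment at which its call begins. get_calibration takes no time and is no camera call.
- robot.sign_off(): hands the job in, once; it reports no verdict.
The state is a dict: "time_s": time; "joints": joint angles; "dq": joint speeds; "joint_efforts": joint torques, N m; "tcp_pos": TCP position; "tool_rot": TCP orientation; "ft_force": force on the tool from outside, world axes, zero at the start; "ft_torque": the same for the moment, N m; "gripper_width": finger opening in m.
Only numpy, scipy, OpenCV 4.12 (cv2) and the standard library are available. Lean on these libraries where they do the work, as an engineer would, in place of code of your own. Each camera call takes 0.05 s, during which the arm holds its last target. There are 200 camera calls.

## Working session

There is one attempt and no reset: what is moved stays moved. The work goes in short steps, Python scripts to look and compute and a shell command to move; the robot and the scene stay as the last step left them, time stands still between calls to the robot, and variables do not carry over. Pictures are saved under pics/ and viewed, on a budget of 14 in all, crops included, one or two more only if the job needs it, and the job is handed in when it is done.

```bash
mkdir -p pics; python3 - <<'E'
from rig import robot
import cv2,numpy as np
np.set_printoptions(precision=4,suppress=True)
for n in("scene","top"):
    cv2.imwrite(f"pics/{n}0.png",robot.get_image(n)); c=robot.get_calibration(n); print(n,c)
print(robot.pinch_z,robot.sense())
E
```

```text
scene {'mtx': array([[551.1984,   0.    , 321.4335],
       [  0.    , 551.1984, 234.853 ],
       [  0.    ,   0.    ,   1.    ]]), 'origin': array([-0.1032, -1.1416,  0.605 ]), 'rotation': array([ 0.7862, -0.2805,  0.2004, -0.5128])}
top {'mtx': array([[506.2161,   0.    , 317.8677],
       [  0.    , 506.2161, 236.1074],
       [  0.    ,   0.    ,   1.    ]]), 'origin': array([ 0.3629, -0.3088,  1.4352]), 'rotation': array([ 0.7101, -0.6992,  0.0659, -0.0499])}
0.0187 {'time_s': 0.1, 'joints': array([-1.3982,  0.2177,  1.6148, -0.    ,  1.3113, -0.1122]), 'dq': array([ 0.0012, -0.0013, -0.0053, -0.0004, -0.001 ,  0.0003]), 'joint_efforts': array([ -0.0004, -39.8075, -30.497 ,  -0.0001,   0.0043,  -0.    ]), 'tcp_pos': array([ 0.1755, -0.5991,  0.2301]), 'tool_rot': array([ 0.9899,  0.1419, -0.    , -0.0011]), 'ft_force': array([0.4301, 0.7323, 1.0864]), 'ft_torque': array([-0.0134,  0.0253, -0.004 ]), 'gripper_width': 0.08533997247956432}
```

View pics/top0.png

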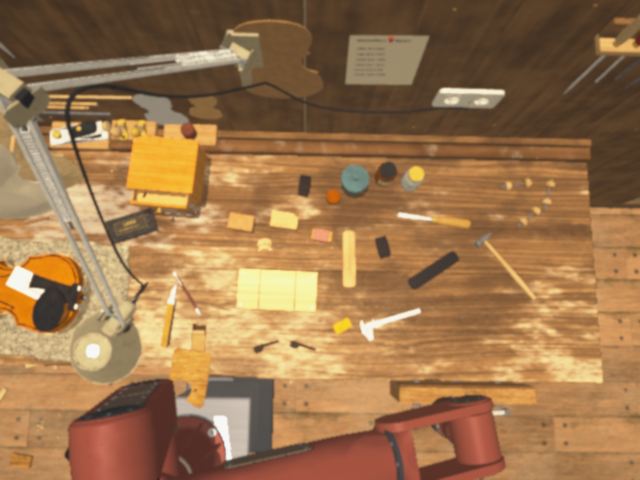

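View pics/scene0.png

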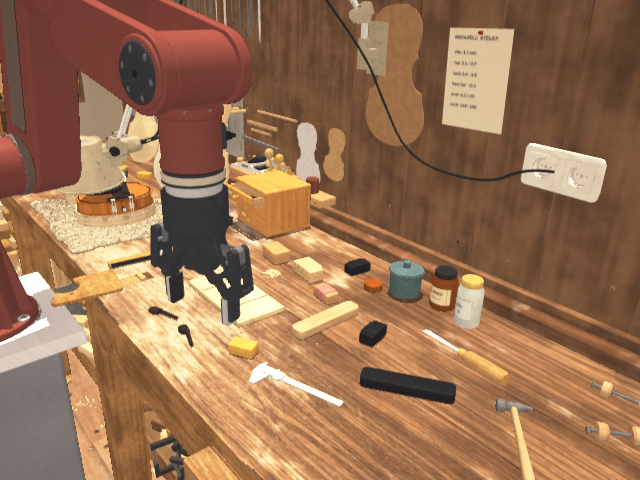

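Top view, candidates:
- Maple: (284,219) pale. The yellow lump at (343,325) is too small.
- Cork: (240,222) brown.
- Sander: (321,235) with a red strip. The black ones at (304,186) and (383,246) are look-alikes.
- Form: (349,259) pale. The black bar at (433,270) is a look-alike.
- Board: (278,290), with two lines.

I'll check these in one close crop and measure at the same time.

```bash
cat > h.py <<'E'
from rig import robot
import cv2,numpy as np
from scipy.spatial.transform import Rotation as R
np.set_printoptions(precision=4,suppress=True)
def ray(n,uv,z):
    c=robot.get_calibration(n); uv=np.atleast_2d(np.array(uv,float))
    d=np.c_[uv,np.ones(len(uv))]@np.linalg.inv(c["mtx"]).T
    d=R.from_quat(c["rotation"]).apply(d); o=np.array(c["origin"])
    return o+d*((z-o[2])/d[:,2])[:,None]
def proj(n,p):
    c=robot.get_calibration(n); q=R.from_quat(c["rotation"]).inv().apply(np.atleast_2d(p)-c["origin"])@np.array(c["mtx"]).T
    return q[:,:2]/q[:,2:]
def crop(n,x0,y0,x1,y1,s,f,img=None):
    im=robot.get_image(n) if img is None else img
    cv2.imwrite(f,cv2.resize(im[y0:y1,x0:x1],None,fx=s,fy=s,interpolation=cv2.INTER_CUBIC))
    return im
E
python3 - <<'E'
from h import *
a=cv2.imread("pics/top0.png"); crop("top",220,200,380,320,5,"pics/c1.png",a)
hsv=cv2.cvtColor(a,cv2.COLOR_BGR2HSV)
for n,u,v in [("maple",284,219),("cork",240,222),("sander",321,235),("sanderend",312,233),("form",349,259),("board",260,290),("table",330,275),("table2",262,235),("table",210,260)]:
    print(n,hsv[v-1:v+2,u-1:u+2].reshape(-1,3).mean(0))
E
```

```text
maple [ 24.2222 119.8889 246.8889]
cork [ 19.2222 147.6667 244.1111]
sander [ 10.     128.7778 243.    ]
sanderend [ 15.5556 154.2222 227.4444]
form [ 21.     134.     242.7778]
board [ 26.5556  97.1111 246.2222]
table [ 14.5556 144.8889 161.4444]
table2 [ 14.7778 149.3333 186.1111]
table [ 19.8889 112.3333 238.3333]
```

View pics/c1.png

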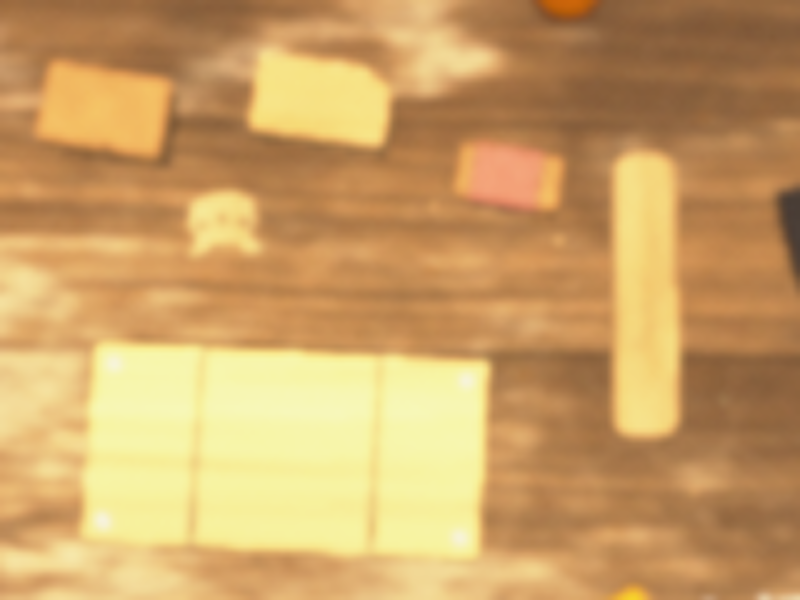

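The crop confirms the choices. The crop pixels are:
- Maple: pale block centred at (322,99).
- Cork: (104,108).
- Sander: red strip at (510,175).
- Form: (646,295).
- Board: corners near (96,343), (489,359), (480,557) and (83,540), with its lines near x 198 and 376.

Now positions.

```bash
cat >> h.py <<'E'
def fit(n,quad,z,s=5,o=(220,200)):
    q=np.array(quad,float)/s+np.array(o)-0.5*(1-1/s)
    p=ray(n,q,z)[:,:2]; c=p.mean(0)
    e1=(p[1]-p[0]+p[2]-p[3])/2; e2=(p[3]-p[0]+p[2]-p[1])/2
    return c,np.linalg.norm(e1),np.linalg.norm(e2),np.degrees(np.arctan2(e1[1],e1[0])),np.degrees(np.arctan2(e2[1],e2[0]))
E
python3 - <<'E'
from h import *
a=cv2.imread("pics/top0.png")
Q=dict(cork=([(48,60),(171,78),(158,158),(37,137)],.03),maple=([(260,50),(395,68),(385,148),(250,130)],.028),
 sander=([(463,142),(564,155),(556,210),(456,194)],.022),form=([(613,152),(675,152),(680,438),(614,436)],.018),
 board=([(96,343),(489,359),(480,557),(83,540)],.012),lines=([(203,347),(380,356),(371,551),(192,543)],.012))
big=cv2.resize(a[200:320,220:380],None,fx=5,fy=5,interpolation=cv2.INTER_CUBIC)
for k,(q,z) in Q.items():
    print(k,*fit("top",q,z))
    q=np.array(q,np.float32)
    if k=="lines": continue
    # local refinement: Otsu on value*saturation-insensitive channel (blue/green) around the quad
    x0,y0=np.maximum(q.min(0).astype(int)-12,0); x1,y1=q.max(0).astype(int)+12
    lab=cv2.cvtColor(big[y0:y1,x0:x1],cv2.COLOR_BGR2HSV)[:,:,2]
    _,m=cv2.threshold(lab,0,255,cv2.THRESH_OTSU)
    c=max(cv2.findContours(m,cv2.RETR_EXTERNAL,cv2.CHAIN_APPROX_NONE)[0],key=cv2.contourArea)
    b=cv2.boxPoints(cv2.minAreaRect(c))+[x0,y0]
    b=b[[np.argmin(np.linalg.norm(b-p,axis=1)) for p in q]]
    print("   otsu",*fit("top",b,z))
E
```

```text
cork [ 0.6342 -0.1198] 0.0696496936228565 0.04542992272692636 -98.20185409365556 173.66737417979215
   otsu [ 0.6349 -0.1154] 0.08134314500856438 0.0465693051413958 -99.1800837569156 172.37023702395322
maple [ 0.6422 -0.2428] 0.07705555755220533 0.04644440713604923 -96.69535391319398 174.4088171011093
   otsu [ 0.6463 -0.2425] 0.09498138721604993 0.06233812738275159 -88.94954494911977 -178.60121205596283
sander [ 0.6013 -0.3495] 0.05751778490745947 0.03104487523543503 -97.31872481217309 172.83289684038257
   otsu [ 0.6019 -0.3487] 0.06072663641700895 0.03507016864703432 -97.48015557610726 172.4639286092273
form [ 0.5358 -0.4271] 0.0361731705333618 0.16186020823378694 -89.94550556503245 -179.19440652827834
   otsu [ 0.5366 -0.4268] 0.04184442426632377 0.16360817542609613 -89.05911151274935 -179.79280438782655
board [ 0.4455 -0.2273] 0.22084314307778385 0.11013998491027936 -91.52951634622794 178.3295570988251
   otsu [ 0.4457 -0.2265] 0.23953674104819433 0.1320535103036513 -89.14392252561974 -178.46963519805632
lines [ 0.4457 -0.2269] 0.09955460862000293 0.10900956073226638 -91.87323402660796 178.59483853335703
```

```bash
cat >> h.py <<'E'
def go(x,y,z,th):
    s=robot.sense(); p=s["tcp_pos"]; M=R.from_quat(s["tool_rot"]).as_matrix()
    t0=np.degrees(np.arctan2(M[1,0],M[0,0])); d=np.array([x,y,z])-p
    c,k=np.cos(np.radians(th)),np.sin(np.radians(th))
    print("t %.1f"%s["time_s"],"pos",p,"th %.2f"%t0,"w %.4f"%s["gripper_width"],"F",s["ft_force"],"tiltz",M[:,2])
    print("spin first %.4f; then tx %.1f ty %.1f tz %.1f mm"%(-np.radians(th-t0),1e3*(d[0]*c+d[1]*k),1e3*(d[0]*k-d[1]*c),-1e3*d[2]))
E
python3 -c "
from h import *
go(.6422,-.2428,.1,83.8)"
```

```text
t 0.1 pos [ 0.1755 -0.5991  0.2301] th 16.32 w 0.0853 F [0.4301 0.7323 1.0864] tiltz [-0.0004  0.0021 -1.    ]
spin first -1.1778; then tx 404.6 ty 425.5 tz 130.1 mm
```

```bash
python3 -m crank '{"translation":[[0,0,0],[0,0,0],[0,0,0],[0,0,0],[0,0,0],[0,0,0],[0,0,0],[0,0,0]],"spin":[-0.147,-0.147,-0.147,-0.147,-0.147,-0.147,-0.147,-0.147],"hand":[1,1,1,1,1,1,1,1]}' 40 && python3 -m crank '{"translation":[[34,35,5],[34,35,5],[34,35,5],[34,35,5],[34,35,5],[34,35,5],[34,35,5],[34,35,5],[34,35,5],[34,35,5],[34,35,5],[31,40,5]],"spin":[0,0,0,0,0,0,0,0,0,0,0,0],"hand":[1,1,1,1,1,1,1,1,1,1,1,1]}'; python3 -c "
from h import *
go(.6422,-.2428,.002,83.8)"
```

```text
time_s: 1.1
tcp_pos: [0.1756, -0.5993, 0.2305]
tool_rot: [0.743, 0.669, 0.0, -0.001]
ft_force: [0.4, -0.9, 0.3]
gripper_width: 0.0853
time_s: 2.6
tcp_pos: [0.6431, -0.2425, 0.1704]
tool_rot: [0.745, 0.667, -0.0, -0.001]
ft_force: [0.8, -0.5, 0.5]
gripper_width: 0.0853
t 2.6 pos [ 0.6431 -0.2425  0.1704] th 83.71 w 0.0853 F [ 0.782  -0.5065  0.4685] tiltz [-0.0014  0.0005 -1.    ]
spin first -0.0016; then tx -0.4 ty -0.9 tz 168.4 mm
```

```bash
python3 -m crank '{"translation":[[0,-1,40],[0,0,40],[0,0,40],[0,0,25],[0,0,12],[0,0,10],[0,0,0],[0,0,0]],"spin":[0,0,0,0,0,0,0,0],"hand":[1,1,1,1,1,1,1,1]}' 40 && python3 -c "
from h import *
go(.6422,-.2428,.002,83.8)
crop('scene',200,200,400,350,4,'pics/c2.png')"
```

```text
time_s: 3.6
tcp_pos: [0.6425, -0.2443, 0.0057]
tool_rot: [0.745, 0.667, 0.0, 0.001]
ft_force: [0.1, 0.2, -0.7]
gripper_width: 0.0853
t 3.6 pos [ 0.6425 -0.2443  0.0057] th 83.70 w 0.0853 F [ 0.0619  0.2432 -0.6534] tiltz [ 0.0021 -0.001  -1.    ]
spin first -0.0018; then tx 1.5 ty -0.5 tz 3.7 mm
```

View pics/c2.png

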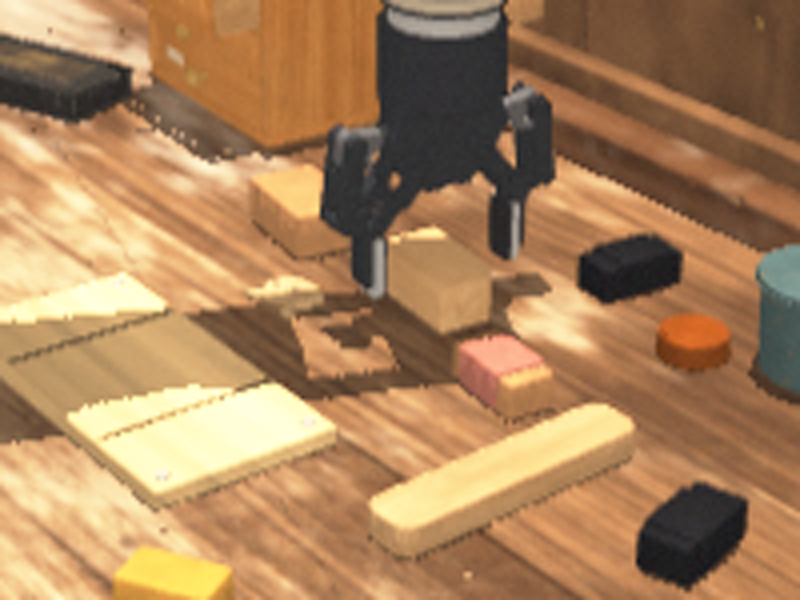

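The crop shows the open fingers, at (370,260) and (505,225), straddling the maple at (440,280). I'll close and lift.

```bash
python3 -m crank '{"translation":[[1.5,0,4],[0,0,0],[0,0,0],[0,0,0],[0,0,0],[0,0,0],[0,0,0],[0,0,0]],"spin":[0,0,0,0,0,0,0,0],"hand":[1,0.2,0.2,0.2,0.2,0.2,0.2,0.2]}' 40 && python3 -m crank '{"translation":[[0,0,-20],[0,0,-40],[0,0,-40],[0,0,-10],[0,0,0]],"spin":[0,0,0,0,0],"hand":[0.2,0.2,0.2,0.2,0.2]}' && python3 -c "
from h import *
go(.4469,-.1772,.07,-1.6)"
```

```text
time_s: 4.65
tcp_pos: [0.6419, -0.2425, 0.0005]
tool_rot: [0.745, 0.667, 0.0, 0.0]
ft_force: [0.4, 0.3, 1.9]
gripper_width: 0.043
time_s: 5.28
tcp_pos: [0.642, -0.2425, 0.1112]
tool_rot: [0.745, 0.667, 0.0, 0.001]
ft_force: [-0.2, 0.6, -1.3]
gripper_width: 0.0431
t 5.3 pos [ 0.642  -0.2425  0.1112] th 83.70 w 0.0431 F [-0.2197  0.5742 -1.2966] tiltz [ 0.0014 -0.0007 -1.    ]
spin first 1.4887; then tx -196.9 ty -59.8 tz 41.2 mm
```

```bash
python3 -m crank '{"translation":[[0,0,0],[0,0,0],[0,0,0],[0,0,0],[0,0,0],[0,0,0],[0,0,0],[0,0,0],[0,0,0],[0,0,0],[0,0,0]],"spin":[0.149,0.149,0.149,0.149,0.149,0.149,0.149,0.149,0.149,0.148,0],"hand":[0.2,0.2,0.2,0.2,0.2,0.2,0.2,0.2,0.2,0.2,0.2]}' && python3 -m crank '{"translation":[[-40,-12,0],[-40,-12,0],[-40,-12,0],[-40,-12,0],[-37,-12,10],[0,0,31],[0,0,0],[0,0,0]],"spin":[0,0,0,0,0,0,0,0],"hand":[0.2,0.2,0.2,0.2,0.2,0.2,0.2,0.2]}' && python3 -c "
from h import *
go(.4469,-.1772,.0135,-1.6)"
```

```text
time_s: 6.65
tcp_pos: [0.6399, -0.2415, 0.1073]
tool_rot: [1.0, -0.013, -0.002, -0.001]
ft_force: [-0.1, 0.8, -0.2]
gripper_width: 0.0435
time_s: 7.65
tcp_pos: [0.4469, -0.177, 0.0695]
tool_rot: [1.0, -0.014, 0.0, 0.0]
ft_force: [1.0, -1.2, -0.2]
gripper_width: 0.0434
t 7.7 pos [ 0.4469 -0.177   0.0695] th -1.55 w 0.0434 F [ 0.9706 -1.207  -0.2051] tiltz [ 0.0001 -0.     -1.    ]
spin first 0.0008; then tx -0.0 ty 0.2 tz 56.0 mm
```

```bash
python3 -m crank '{"translation":[[0,0,25],[0,0,18],[0,0,8],[0,0,5],[0,0,0],[0,0,0]],"spin":[0,0,0,0,0,0],"hand":[0.2,0.2,0.2,0.2,0.2,0.2]}' && python3 -m crank '{"translation":[[0,0,0],[0,0,0],[0,0,0],[0,0,0],[0,0,0],[0,0,-10],[0,0,-40],[0,0,-50],[0,0,-20],[0,0,0]],"spin":[0,0,0,0,0,0,0,0,0,0],"hand":[0.7,0.7,0.7,0.7,0.7,0.7,0.7,0.8,1,1]}' && python3 -c "
from h import *
go(.6342,-.1198,.13,82.8)
crop('top',220,200,380,320,5,'pics/c3.png')"
```

```text
time_s: 8.4
tcp_pos: [0.4471, -0.1772, 0.014]
tool_rot: [1.0, -0.014, 0.001, 0.0]
ft_force: [0.1, -0.1, -0.3]
gripper_width: 0.0434
time_s: 9.65
tcp_pos: [0.4483, -0.1779, 0.1362]
tool_rot: [1.0, -0.014, 0.003, 0.001]
ft_force: [0.3, -0.6, 1.1]
gripper_width: 0.0857
t 9.7 pos [ 0.4483 -0.1779  0.1362] th -1.61 w 0.0857 F [ 0.3187 -0.6365  1.0964] tiltz [ 0.0053 -0.0031 -1.    ]
spin first -1.4733; then tx 80.9 ty 177.1 tz 6.2 mm
```

View pics/c3.png

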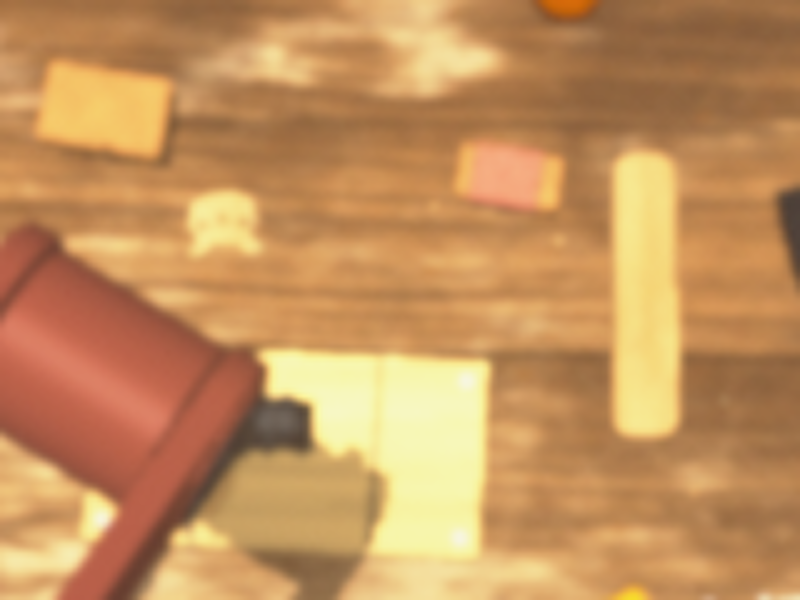

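The maple at (295,500) is mostly hidden by the arm, so I'll check it later. On to the cork.

```bash
python3 -m crank '{"translation":[[0,0,0],[0,0,0],[0,0,0],[0,0,0],[0,0,0],[0,0,0],[0,0,0],[0,0,0],[0,0,0],[0,0,0]],"spin":[-0.147,-0.147,-0.147,-0.147,-0.147,-0.147,-0.147,-0.147,-0.147,-0.147],"hand":[1,1,1,1,1,1,1,1,1,1]}' && python3 -m crank '{"translation":[[16,35,0],[16,35,0],[16,35,0],[16,35,0],[17,37,0],[0,0,0],[0,0,0]],"spin":[0,0,0,0,0,0,0],"hand":[1,1,1,1,1,1,1]}' && python3 -c "
from h import *
go(.6342,-.1198,.002,82.8)
a=robot.get_image('top');cv2.imwrite('pics/t4.png',a)"
```

```text
time_s: 10.95
tcp_pos: [0.4449, -0.1759, 0.1311]
tool_rot: [0.75, 0.662, -0.001, -0.002]
ft_force: [-0.7, -0.6, 0.5]
gripper_width: 0.0852
time_s: 11.82
tcp_pos: [0.6306, -0.1189, 0.1311]
tool_rot: [0.751, 0.66, -0.001, -0.002]
ft_force: [-0.6, 0.1, -0.2]
gripper_width: 0.0849
t 11.8 pos [ 0.6306 -0.1189  0.1311] th 82.63 w 0.0849 F [-0.5562  0.1394 -0.1839] tiltz [-0.0044  0.0009 -1.    ]
spin first -0.0030; then tx -0.5 ty 3.7 tz 129.1 mm
```

View pics/t4.png

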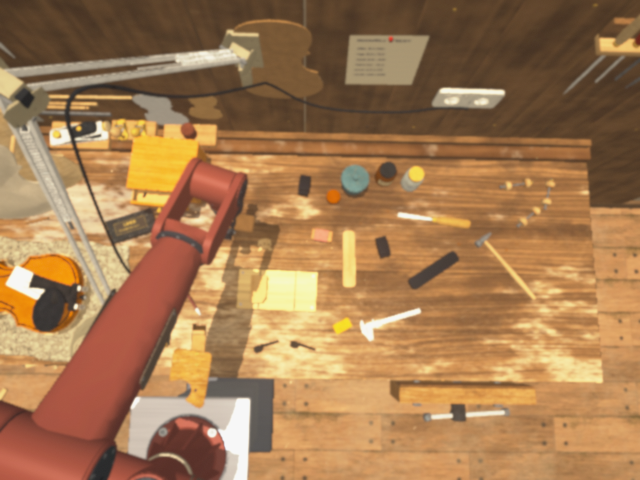

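```bash
python3 -c "
from h import *
s=robot.sense();print(s['joint_efforts'],s['joints'],s['dq'])
crop('scene',0,0,320,240,2.5,'pics/s5.png')"
```

```text
[  0.2723 -42.6155 -28.3888   0.0154  -0.0137  -0.0009] [-0.296   0.3501  1.6446 -0.0004  1.1508 -0.1666] [-0.0083 -0.0184  0.0027  0.0008  0.0004  0.0016]
```

View pics/s5.png

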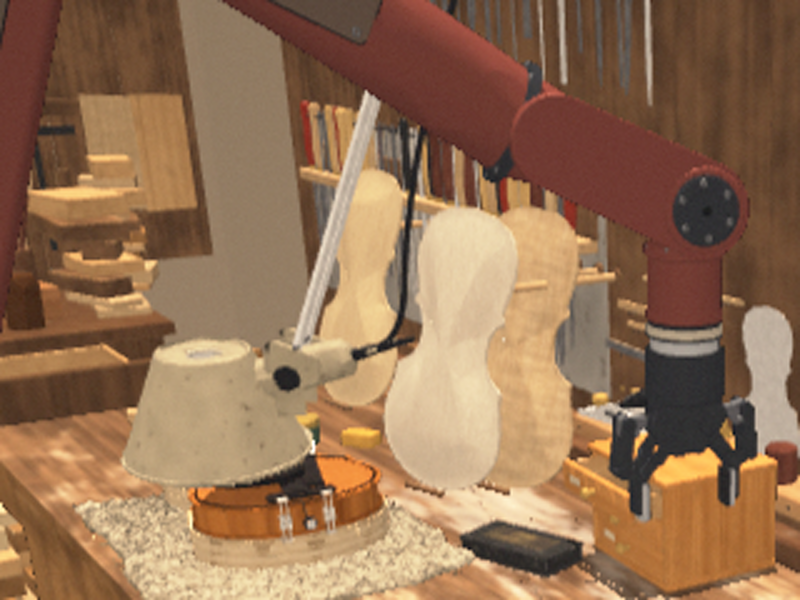

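The scene crop shows the forearm passing above the lamp shade at (210,410) and in front of the rod at (340,220). The base torque is about zero, so nothing is touching. I'll lower in stages.

```bash
python3 -m crank '{"translation":[[0,3.5,25],[0,0,25],[0,0,10],[0,0,0]],"spin":[0,0,0,0],"hand":[1,1,1,1]}' && python3 -c "
from h import *
go(.6342,-.1198,.002,82.8); print(robot.sense()['joint_efforts'])"
```

```text
time_s: 12.42
tcp_pos: [0.6346, -0.1198, 0.0725]
tool_rot: [0.751, 0.66, -0.001, -0.001]
ft_force: [-0.6, -0.5, 0.2]
gripper_width: 0.0855
t 12.4 pos [ 0.6346 -0.1198  0.0725] th 82.58 w 0.0855 F [-0.5983 -0.4978  0.1838] tiltz [-0.0021  0.0006 -1.    ]
spin first -0.0039; then tx -0.1 ty -0.4 tz 70.5 mm
[ -0.0502 -43.6861 -25.972   -0.0032  -0.0144  -0.0003]
```

```bash
python3 -m crank '{"translation":[[0,0,25],[0,0,20],[0,0,15],[0,0,9],[0,0,0],[0,0,0],[0,0,0],[0,0,0],[0,0,0],[0,0,0],[0,0,0]],"spin":[-0.004,0,0,0,0,0,0,0,0,0,0],"hand":[1,1,1,1,1,0.2,0.2,0.2,0.2,0.2,0.2]}' 30 && python3 -c "
from h import *
go(.6342,-.1198,.002,82.8); print(robot.sense()['joint_efforts'])"
python3 -m crank '{"translation":[[0,0,-20],[0,0,-40],[0,0,-40],[0,0,-10],[0,0,0]],"spin":[0,0,0,0,0],"hand":[0.2,0.2,0.2,0.2,0.2]}' && python3 -c "
from h import *
go(.4441,-.2772,.09,-1.6)"
```

```text
time_s: 13.8
tcp_pos: [0.6368, -0.12, 0.0053]
tool_rot: [0.75, 0.662, 0.0, 0.001]
ft_force: [1.0, 0.4, 5.8]
gripper_width: 0.0445
t 13.8 pos [ 0.6368 -0.12    0.0053] th 82.84 w 0.0445 F [1.0113 0.355  5.7792] tiltz [ 0.0017 -0.0005 -1.    ]
spin first 0.0007; then tx -0.2 ty -2.6 tz 3.3 mm
[ -0.0539 -42.3517 -21.8937  -0.0019  -0.0611  -0.0064]
time_s: 14.42
tcp_pos: [0.636, -0.1197, 0.115]
tool_rot: [0.75, 0.662, 0.0, 0.0]
ft_force: [0.5, -0.4, -0.5]
gripper_width: 0.0447
t 14.4 pos [ 0.636  -0.1197  0.115 ] th 82.84 w 0.0447 F [ 0.5374 -0.3569 -0.4531] tiltz [ 0.0011 -0.0003 -1.    ]
spin first 1.4738; then tx -187.5 ty 162.8 tz 25.0 mm
```

```bash
python3 -m crank '{"translation":[[0,0,0],[0,0,0],[0,0,0],[0,0,0],[0,0,0],[0,0,0],[0,0,0],[0,0,0],[0,0,0],[0,0,0],[0,0,0]],"spin":[0.148,0.148,0.148,0.148,0.147,0.147,0.147,0.147,0.147,0.147,0],"hand":[0.2,0.2,0.2,0.2,0.2,0.2,0.2,0.2,0.2,0.2,0.2]}' && python3 -m crank '{"translation":[[-37,33,0],[-37,33,0],[-37,33,0],[-37,32,0],[-38,32,0],[0,0,25],[0,0,0],[0,0,0]],"spin":[0,0,0,0,0,0,0,0],"hand":[0.2,0.2,0.2,0.2,0.2,0.2,0.2,0.2]}' && python3 -c "
from h import *
go(.4441,-.2772,.018,-1.6)"
```

```text
time_s: 15.8
tcp_pos: [0.634, -0.1192, 0.1115]
tool_rot: [1.0, -0.013, -0.002, -0.001]
ft_force: [0.8, -0.5, -0.8]
gripper_width: 0.044
time_s: 16.8
tcp_pos: [0.4454, -0.277, 0.0891]
tool_rot: [1.0, -0.013, -0.0, -0.0]
ft_force: [-0.3, 0.4, -0.3]
gripper_width: 0.0445
t 16.8 pos [ 0.4454 -0.277   0.0891] th -1.53 w 0.0445 F [-0.253   0.4438 -0.2992] tiltz [-0.0006  0.0006 -1.    ]
spin first 0.0013; then tx -1.3 ty 0.3 tz 71.1 mm
```

```bash
python3 -m crank '{"translation":[[-1.3,0.3,25],[0,0,25],[0,0,14],[0,0,6],[0,0,0],[0,0,0]],"spin":[0,0,0,0,0,0],"hand":[0.2,0.2,0.2,0.2,0.2,0.2]}' && python3 -c "
from h import *
go(.4441,-.2772,.018,-1.6)"
```

```text
time_s: 17.55
tcp_pos: [0.4448, -0.2782, 0.0203]
tool_rot: [1.0, -0.014, 0.001, 0.001]
ft_force: [0.7, -0.1, -0.2]
gripper_width: 0.0442
t 17.6 pos [ 0.4448 -0.2782  0.0203] th -1.61 w 0.0442 F [ 0.6774 -0.059  -0.1588] tiltz [ 0.0014 -0.0012 -1.    ]
spin first -0.0001; then tx -0.8 ty -1.0 tz 2.3 mm
```

```bash
python3 -m crank '{"translation":[[-0.5,-0.7,1.5],[0,0,1],[0,0,0.5],[0,0,0]],"spin":[0,0,0,0],"hand":[0.2,0.2,0.2,0.2]}' && python3 -m crank '{"translation":[[0,0,0],[0,0,0],[0,0,0],[0,0,0],[0,0,-10],[0,0,-40],[0,0,-50],[0,0,-20],[0,0,0]],"spin":[0,0,0,0,0,0,0,0,0],"hand":[0.7,0.7,0.7,0.7,0.7,0.7,0.8,1,1]}' && python3 -c "
from h import *
go(.536,-.427,.15,0.7)"
```

```text
time_s: 18.05
tcp_pos: [0.4438, -0.2771, 0.0173]
tool_rot: [1.0, -0.014, -0.0, 0.0]
ft_force: [-0.4, 0.8, 5.4]
gripper_width: 0.0444
time_s: 19.18
tcp_pos: [0.4453, -0.2783, 0.1394]
tool_rot: [1.0, -0.014, 0.002, 0.002]
ft_force: [-0.2, -0.5, 0.7]
gripper_width: 0.0852
t 19.2 pos [ 0.4453 -0.2783  0.1394] th -1.61 w 0.0852 F [-0.1945 -0.5239  0.7314] tiltz [ 0.0048 -0.004  -1.    ]
spin first -0.0404; then tx 88.9 ty 149.8 tz -10.6 mm
```

Touched down at 5 N and released. I'll go over the form and check the two blocks from there.

```bash
python3 -m crank '{"translation":[[22,37,-3],[22,37,-3],[22,37,-3],[23,39,-1],[0,0,0],[0,0,0]],"spin":[-0.04,0,0,0,0,0],"hand":[1,1,1,1,1,1]}' && python3 -c "
from h import *
go(.536,-.427,.0,0.7)
crop('top',220,200,380,320,5,'pics/c6.png')"
```

```text
time_s: 19.92
tcp_pos: [0.5317, -0.4255, 0.1441]
tool_rot: [1.0, 0.006, -0.001, -0.002]
ft_force: [0.5, 0.5, -0.0]
gripper_width: 0.0848
t 19.9 pos [ 0.5317 -0.4255  0.1441] th 0.67 w 0.0848 F [ 0.4986  0.4685 -0.0376] tiltz [-0.0029  0.0032 -1.    ]
spin first -0.0006; then tx 4.3 ty 1.6 tz 144.1 mm
```

View pics/c6.png

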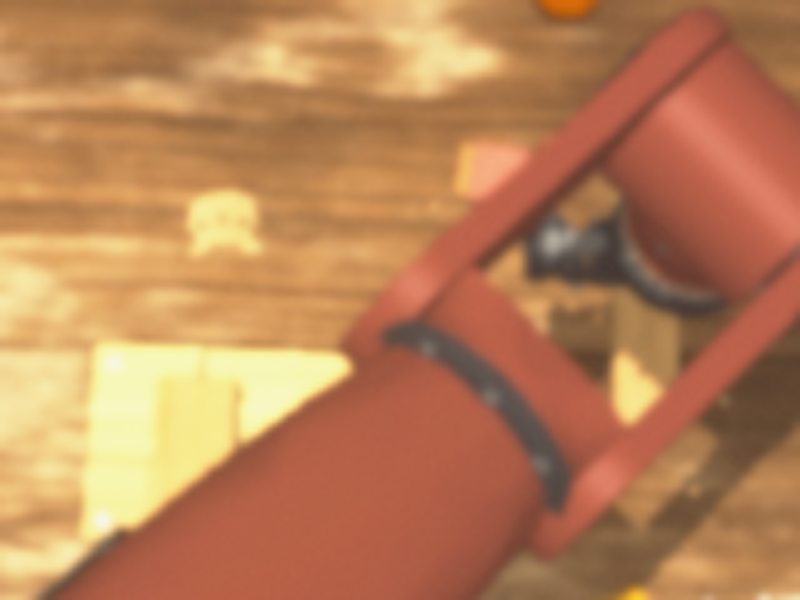

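The maple at (200,430) looks good, but the arm hides the cork. I'll sidestep briefly for a clear view of both.

```bash
python3 -m crank '{"translation":[[-30,40,0],[-30,40,0],[-30,40,0],[-30,40,0],[-30,40,0],[0,0,0]],"spin":[0,0,0,0,0,0],"hand":[1,1,1,1,1,1]}' && python3 -c "
from h import *
crop('top',220,200,380,320,5,'pics/c7.png')"
```

```text
time_s: 20.72
tcp_pos: [0.382, -0.6302, 0.1462]
tool_rot: [1.0, 0.004, -0.0, 0.0]
ft_force: [-0.4, 1.2, 0.2]
gripper_width: 0.0857
```

View pics/c7.png

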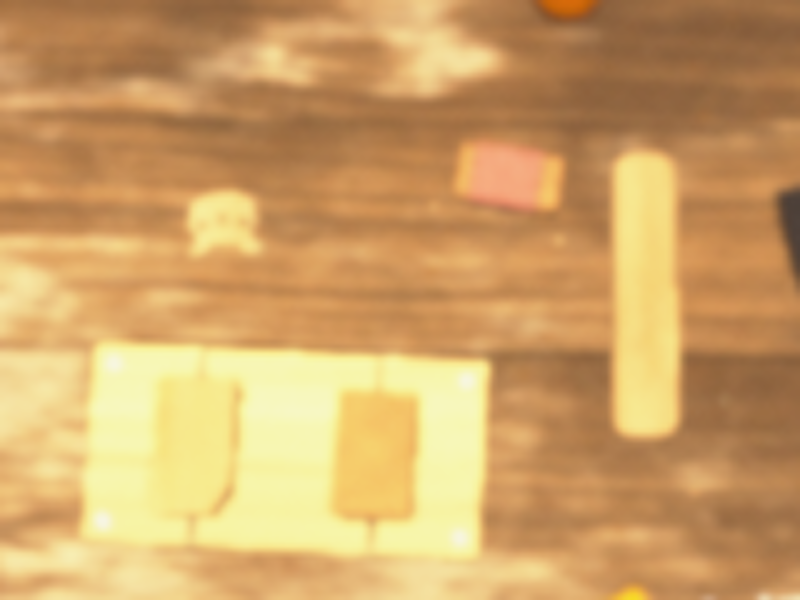

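```bash
python3 -c "
from h import *
r=R.from_euler('z',-1.6,degrees=True)
for k,q,z in [('cork',[(340,390),(419,395),(412,521),(332,516)],.042),('maple',[(160,377),(242,381),(233,518),(151,513)],.040)]:
    f=fit('top',q,z); print(k,*f,'board frame',r.inv().apply([f[0][0]-.4456,f[0][1]+.2271,0]))
go(.536,-.427,.10,0.7)"
```

```text
cork [ 0.4411 -0.2775] 0.04360946152077178 0.0688217058916265 -92.73344589903483 177.78236661142313 board frame [-0.0031 -0.0505  0.    ]
maple [ 0.4443 -0.1792] 0.044925104326966905 0.07459876135857478 -92.27480021152175 178.07980416730302 board frame [-0.0027  0.0478  0.    ]
t 20.8 pos [ 0.3837 -0.6283  0.146 ] th 0.54 w 0.0854 F [ 0.7924 -0.3587  0.4531] tiltz [-0.0002  0.0013 -1.    ]
spin first -0.0028; then tx 154.7 ty -199.5 tz 46.0 mm
```

Both blocks lie on their lines: cork centre at crop (376,455), maple at (197,447). Both sit about 3 mm near along the line, and the maple is about 2 mm right. There is plenty of time, so I'll regrip each and nudge it.

```bash
python3 -m crank '{"translation":[[6,-40,0],[6,-40,0],[6,-40,0],[6,-40,0],[6,-40,0],[6,-40,0],[6,-40,0],[6,-40,0],[6,-40,0],[6,-40,0],[0,-50,0],[0,0,0]],"spin":[0.038,0,0,0,0,0,0,0,0,0,0,0],"hand":[1,1,1,1,1,1,1,1,1,1,0.75,0.75]}' && python3 -m crank '{"translation":[[0,0,0],[0,0,0]],"spin":[0,0],"hand":[0.75,0.75]}' && python3 -c "
from h import *
go(.4471,-.1772,.016,-1.6)"
```

```text
time_s: 22.28
tcp_pos: [0.4542, -0.1748, 0.1455]
tool_rot: [1.0, -0.01, -0.001, -0.001]
ft_force: [-0.2, 0.0, -1.2]
gripper_width: 0.0644
time_s: 22.52
tcp_pos: [0.4555, -0.1805, 0.1465]
tool_rot: [1.0, -0.013, 0.0, 0.0]
ft_force: [-0.1, 0.6, 0.3]
gripper_width: 0.0639
t 22.5 pos [ 0.4555 -0.1805  0.1465] th -1.53 w 0.0639 F [-0.0909  0.5911  0.3414] tiltz [ 0.0005 -0.0004 -1.    ]
spin first 0.0013; then tx -8.5 ty -3.0 tz 130.5 mm
```

```bash
python3 -m crank '{"translation":[[-8.5,-3,40],[0,0,40],[0,0,30],[0,0,12],[0,0,8],[0,0,0],[0,0,0],[0,0,0],[0,0,0],[0,0,0],[0,0,0]],"spin":[0,0,0,0,0,0,0,0,0,0,0],"hand":[0.75,0.75,0.75,0.75,0.75,0.75,0.3,0.3,0.3,0.3,0.3]}' 30 && python3 -m crank '{"translation":[[0,0,-3],[0,0,0]],"spin":[0,0],"hand":[0.3,0.3]}' && python3 -c "
from h import *
go(.4499,-.1752,.015,-1.6)"
```

```text
time_s: 23.9
tcp_pos: [0.4483, -0.1774, 0.0176]
tool_rot: [1.0, -0.013, 0.001, 0.001]
ft_force: [-0.5, 0.1, 6.1]
gripper_width: 0.0436
time_s: 24.15
tcp_pos: [0.4467, -0.1765, 0.0192]
tool_rot: [1.0, -0.013, -0.0, -0.0]
ft_force: [0.9, 0.3, -1.0]
gripper_width: 0.0431
t 24.1 pos [ 0.4467 -0.1765  0.0192] th -1.50 w 0.0431 F [ 0.943   0.3373 -0.9746] tiltz [-0.0004  0.0003 -1.    ]
spin first 0.0018; then tx 3.1 ty -1.4 tz 4.2 mm
```

```bash
python3 -m crank '{"translation":[[2.9,-1.6,0],[0,0,1.5],[0,0,1.5],[0,0,0]],"spin":[0,0,0,0],"hand":[0.3,0.3,0.3,0.3]}' && python3 -m crank '{"translation":[[0,0,0],[0,0,0],[0,0,0],[0,0,-15],[0,0,-30],[0,33,-20],[0,33,0],[0,34,0],[0,0,0],[0,0,0]],"spin":[0,0,0,0,0,0,0,0,0,0],"hand":[0.72,0.72,0.72,0.72,0.72,0.75,0.75,0.75,0.75,0.75]}' && python3 -c "
from h import *
go(.4438,-.2771,.019,-1.6)"
```

```text
time_s: 24.65
tcp_pos: [0.4501, -0.1751, 0.0176]
tool_rot: [1.0, -0.013, -0.001, -0.0]
ft_force: [-3.2, 2.9, 11.4]
gripper_width: 0.0432
time_s: 25.9
tcp_pos: [0.4472, -0.2747, 0.0816]
tool_rot: [1.0, -0.013, -0.0, -0.0]
ft_force: [-0.5, 1.3, 0.2]
gripper_width: 0.064
t 25.9 pos [ 0.4472 -0.2747  0.0816] th -1.53 w 0.0640 F [-0.5235  1.2663  0.1583] tiltz [-0.0001  0.0007 -1.    ]
spin first 0.0012; then tx -3.3 ty 2.5 tz 62.6 mm
```

```bash
python3 -m crank '{"translation":[[0,2.5,30],[0,0,20],[0,0,8],[0,0,4],[0,0,0],[0,0,0],[0,0,0],[0,0,0],[0,0,0],[0,0,0]],"spin":[0,0,0,0,0,0,0,0,0,0],"hand":[0.75,0.75,0.75,0.75,0.75,0.3,0.3,0.3,0.3,0.3]}' 30 && python3 -m crank '{"translation":[[0,0,-3],[3,-0.5,0],[0,0,1.5],[0,0,1.2],[0,0,0]],"spin":[0,0,0,0,0],"hand":[0.3,0.3,0.3,0.3,0.3]}' && python3 -m crank '{"translation":[[0,0,0],[0,0,0],[0,0,0],[0,0,-15],[0,0,-40],[0,0,-50],[0,0,-10]],"spin":[0,0,0,0,0,0,0],"hand":[0.72,0.72,0.72,0.72,0.72,0.75,0.75]}' && python3 -c "
from h import *
go(.382,-.630,.14,0.7)"
```

```text
time_s: 27.15
tcp_pos: [0.4482, -0.2784, 0.0204]
tool_rot: [1.0, -0.013, 0.001, 0.001]
ft_force: [-0.8, 0.9, 6.4]
gripper_width: 0.0444
time_s: 27.78
tcp_pos: [0.4503, -0.2772, 0.0204]
tool_rot: [1.0, -0.013, -0.0, -0.0]
ft_force: [-1.7, 2.4, 7.7]
gripper_width: 0.0445
time_s: 28.65
tcp_pos: [0.4532, -0.2795, 0.1401]
tool_rot: [1.0, -0.013, 0.004, 0.003]
ft_force: [-0.2, -0.6, 0.8]
gripper_width: 0.0639
t 28.6 pos [ 0.4532 -0.2795  0.1401] th -1.49 w 0.0639 F [-0.2442 -0.5982  0.834 ] tiltz [ 0.0076 -0.0062 -1.    ]
spin first -0.0383; then tx -75.5 ty 349.6 tz 0.1 mm
```

```bash
python3 -m crank '{"translation":[[-8,40,0],[-8,40,0],[-8,40,0],[-8,40,0],[-8,40,0],[-8,40,0],[-8,40,0],[-8,40,0],[-8,25,0],[0,0,0]],"spin":[-0.038,0,0,0,0,0,0,0,0,0],"hand":[0.75,0.75,0.75,0.75,0.75,0.75,0.75,0.75,0.75,0.75]}' && python3 -c "
from h import *
crop('top',230,260,330,320,8,'pics/c8.png')"
```

```text
time_s: 29.9
tcp_pos: [0.3796, -0.6241, 0.1339]
tool_rot: [1.0, 0.005, -0.0, -0.0]
ft_force: [0.2, 1.1, 0.1]
gripper_width: 0.0642
```

View pics/c8.png

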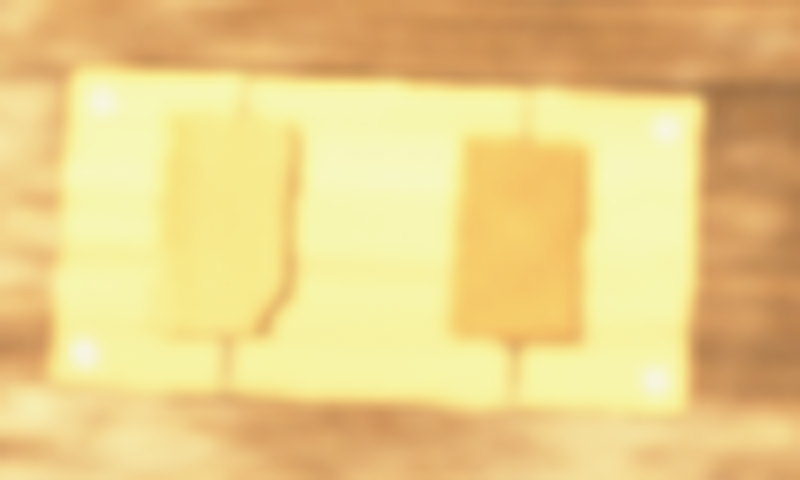

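```bash
python3 -c "
from h import *
F=lambda q,z: fit('top',q,z,8,(230,260))
b=F([(75,70),(707,97),(690,410),(52,383)],.012); l=F([(245,77),(530,90),(513,408),(228,390)],.012); print('board',*b);print('lines',*l)
c0=np.array([.4457,-.2270])
r=R.from_euler('z',-1.6,degrees=True)
for k,q,z in [('cork',[(463,137),(590,144),(580,342),(453,335)],.042),('maple',[(168,117),(297,123),(283,339),(157,334)],.040)]:
    f=F(q,z); print(k,*f,'board frame',r.inv().apply([f[0][0]-c0[0],f[0][1]-c0[1],0]))
go(.5388,-.426,.10,0.6)"
```

```text
board [ 0.4454 -0.2278] 0.22190323859672376 0.1091374498383074 -91.57304833283463 177.85794157930772
lines [ 0.445 -0.227] 0.0996605349822739 0.10994467066759395 -92.24275241804733 178.43347455593653
cork [ 0.4444 -0.2774] 0.04353681587562723 0.0676148549709689 -92.28904111342608 178.30059651287712 board frame [ 0.0001 -0.0504  0.    ]
maple [ 0.4468 -0.1762] 0.043636244267984854 0.07396351495481307 -91.60839118196684 178.57027914390554 board frame [-0.0003  0.0508  0.    ]
t 29.9 pos [ 0.3802 -0.6226  0.1337] th 0.60 w 0.0640 F [ 0.9326  0.4544 -0.0984] tiltz [-0.0004  0.0019 -1.    ]
spin first 0.0000; then tx 160.6 ty -194.9 tz 33.7 mm
```

Both blocks are now within 1 mm of their marks: cork at crop (521,240), maple at (226,228). Next, the form.

```bash
python3 -m crank '{"translation":[[32,-39,0],[32,-39,0],[32,-39,0],[32,-39,0],[32,-39,20],[0,0,15],[0,0,0],[0,0,0]],"spin":[0,0,0,0,0,0,0,0],"hand":[0.75,0.75,0.75,0.75,0.75,0.75,0.75,0.75]}' && python3 -c "
from h import *
go(.5388,-.4264,.003,0.6)"
```

```text
time_s: 30.95
tcp_pos: [0.538, -0.4267, 0.1]
tool_rot: [1.0, 0.005, 0.0, 0.0]
ft_force: [0.3, -0.0, 0.6]
gripper_width: 0.064
t 30.9 pos [ 0.538  -0.4267  0.1   ] th 0.62 w 0.0640 F [ 0.2855 -0.0491  0.5594] tiltz [ 0.0001 -0.0004 -1.    ]
spin first 0.0004; then tx 0.8 ty -0.3 tz 97.0 mm
```

```bash
python3 -m crank '{"translation":[[0.8,-0.3,40],[0,0,30],[0,0,17],[0,0,7],[0,0,3],[0,0,0],[0,0,0],[0,0,0],[0,0,0],[0,0,0],[0,0,0],[0,0,0]],"spin":[0,0,0,0,0,0,0,0,0,0,0,0],"hand":[0.75,0.75,0.75,0.75,0.75,0.75,0.2,0.2,0.2,0.2,0.2,0.2]}' 60 && python3 -m crank '{"translation":[[0,0,-20],[0,0,-40],[0,0,-45],[0,0,-20],[0,0,0],[0,0,0]],"spin":[0,0,0,0,0,0],"hand":[0.2,0.2,0.2,0.2,0.2,0.2]}' && python3 -c "
from h import *
go(.4485,-.2266,.1,88.4)"
```

```text
time_s: 32.45
tcp_pos: [0.5402, -0.4263, 0.0039]
tool_rot: [1.0, 0.006, 0.001, 0.001]
ft_force: [-0.2, 0.5, 5.5]
gripper_width: 0.0332
time_s: 33.2
tcp_pos: [0.5381, -0.4244, 0.1252]
tool_rot: [1.0, 0.006, -0.001, -0.001]
ft_force: [-0.2, 0.5, -1.3]
gripper_width: 0.0335
t 33.2 pos [ 0.5381 -0.4244  0.1252] th 0.67 w 0.0335 F [-0.1524  0.454  -1.308 ] tiltz [-0.0029  0.0028 -1.    ]
spin first -1.5311; then tx 195.3 ty -95.1 tz 25.2 mm
```

```bash
python3 -m crank '{"translation":[[0,0,0],[0,0,0],[0,0,0],[0,0,0],[0,0,0],[0,0,0],[0,0,0],[0,0,0],[0,0,0],[0,0,0],[0,0,0]],"spin":[-0.153,-0.153,-0.153,-0.153,-0.153,-0.153,-0.153,-0.153,-0.153,-0.153,0],"hand":[0.2,0.2,0.2,0.2,0.2,0.2,0.2,0.2,0.2,0.2,0.2]}' && python3 -m crank '{"translation":[[39,-19,0],[39,-19,0],[39,-19,0],[39,-19,0],[39,-19,0],[0,0,15],[0,0,0],[0,0,0]],"spin":[0,0,0,0,0,0,0,0],"hand":[0.2,0.2,0.2,0.2,0.2,0.2,0.2,0.2]}' && python3 -c "
from h import *
go(.4485,-.2266,.045,88.4)"
```

```text
time_s: 34.58
tcp_pos: [0.538, -0.4243, 0.1245]
tool_rot: [0.718, 0.696, -0.0, -0.003]
ft_force: [0.1, 0.1, -0.8]
gripper_width: 0.0333
time_s: 35.58
tcp_pos: [0.4505, -0.2289, 0.1124]
tool_rot: [0.718, 0.696, -0.0, 0.0]
ft_force: [-0.2, -0.0, -0.6]
gripper_width: 0.0335
t 35.6 pos [ 0.4505 -0.2289  0.1124] th 88.26 w 0.0335 F [-0.2036 -0.0109 -0.6083] tiltz [-0.     -0.0002 -1.    ]
spin first -0.0025; then tx 2.3 ty -2.1 tz 67.4 mm
```

```bash
python3 -m crank '{"translation":[[2.3,-2.1,25],[0,0,20],[0,0,10],[0,0,6],[0,0,0],[0,0,0]],"spin":[-0.0025,0,0,0,0,0],"hand":[0.2,0.2,0.2,0.2,0.2,0.2]}' && python3 -c "
from h import *
go(.4485,-.2266,.045,88.4)"
```

```text
time_s: 36.33
tcp_pos: [0.4487, -0.2261, 0.0523]
tool_rot: [0.716, 0.698, 0.0, 0.001]
ft_force: [0.1, 0.4, -1.8]
gripper_width: 0.0331
t 36.3 pos [ 0.4487 -0.2261  0.0523] th 88.47 w 0.0331 F [ 0.1373  0.4144 -1.7513] tiltz [ 0.0012 -0.0009 -1.    ]
spin first 0.0013; then tx -0.5 ty -0.2 tz 7.3 mm
```

```bash
python3 -m crank '{"translation":[[0,0,3],[0,0,2],[0,0,0]],"spin":[0,0,0],"hand":[0.2,0.2,0.2]}'; python3 -m crank '{"translation":[[0,0,1],[0,0,0]],"spin":[0,0],"hand":[0.2,0.2]}'
```

```text
time_s: 36.7
tcp_pos: [0.4478, -0.2254, 0.0464]
tool_rot: [0.716, 0.698, -0.0, -0.0]
ft_force: [0.3, 0.3, -1.4]
gripper_width: 0.0332
time_s: 36.95
tcp_pos: [0.4481, -0.2256, 0.0458]
tool_rot: [0.716, 0.698, 0.0, 0.0]
ft_force: [-0.2, -0.1, 1.0]
gripper_width: 0.0331
```

```bash
python3 -m crank '{"translation":[[-0.7,0,0.5],[0,0,0.5],[0,0,0]],"spin":[0,0,0],"hand":[0.2,0.2,0.2]}'; python3 -m crank '{"translation":[[0,0,0],[0,0,0],[0,0,0],[0,0,0],[0,0,-10],[0,0,-30],[0,0,-40],[0,0,-20],[0,0,0]],"spin":[0,0,0,0,0,0,0,0,0],"hand":[0.65,0.65,0.65,0.65,0.65,0.65,0.75,0.75,0.75]}' && python3 -c "
from h import *
go(.6013+.003,-.3495+.0007,.13,82.7)"
```

```text
time_s: 37.33
tcp_pos: [0.4483, -0.226, 0.0456]
tool_rot: [0.716, 0.698, 0.0, -0.0]
ft_force: [-1.9, 5.0, 6.9]
gripper_width: 0.0336
time_s: 38.45
tcp_pos: [0.4497, -0.2274, 0.1474]
tool_rot: [0.716, 0.698, 0.001, 0.003]
ft_force: [-0.3, 0.1, -0.8]
gripper_width: 0.0641
t 38.5 pos [ 0.4497 -0.2274  0.1474] th 88.49 w 0.0641 F [-0.2706  0.1332 -0.8256] tiltz [ 0.0049 -0.0034 -1.    ]
spin first 0.1010; then tx -100.7 ty 168.7 tz 17.4 mm
```

```bash
python3 -m crank '{"translation":[[-25,42,0],[-25,42,0],[-25,42,0],[-25,42,15],[0,0,20],[0,0,0],[0,0,0]],"spin":[0.101,0,0,0,0,0,0],"hand":[0.75,0.75,0.75,0.75,0.75,0.75,0.75]}' && python3 -c "
from h import *
go(.6013+.003,-.3495+.0007,.002,82.7)"
```

```text
time_s: 39.33
tcp_pos: [0.6035, -0.3417, 0.109]
tool_rot: [0.751, 0.661, -0.0, -0.001]
ft_force: [-1.6, -0.0, 0.0]
gripper_width: 0.0645
t 39.3 pos [ 0.6035 -0.3417  0.109 ] th 82.71 w 0.0645 F [-1.6264 -0.0373  0.0251] tiltz [-0.0017  0.0013 -1.    ]
spin first 0.0002; then tx -7.0 ty 1.7 tz 107.0 mm
```

```bash
python3 -m crank '{"translation":[[-7,1.7,40],[0,0,35],[0,0,18],[0,0,7],[0,0,4],[0,0,0],[0,0,0],[0,0,0],[0,0,0],[0,0,0],[0,0,0],[0,0,0]],"spin":[0,0,0,0,0,0,0,0,0,0,0,0],"hand":[0.75,0.75,0.75,0.75,0.75,0.75,0.2,0.2,0.2,0.2,0.2,0.2]}' 40 && python3 -m crank '{"translation":[[0,0,-20],[0,0,-40],[0,0,-45],[0,0,-25],[0,0,0],[0,0,0]],"spin":[0,0,0,0,0,0],"hand":[0.2,0.2,0.2,0.2,0.2,0.2]}' && python3 -c "
from h import *
go(.40,-.60,.14,88.4)"
```

```text
time_s: 40.83
tcp_pos: [0.6064, -0.3505, 0.0067]
tool_rot: [0.751, 0.661, 0.0, 0.001]
ft_force: [0.7, -0.0, 4.8]
gripper_width: 0.0291
time_s: 41.58
tcp_pos: [0.6045, -0.3492, 0.1341]
tool_rot: [0.751, 0.661, -0.0, -0.001]
ft_force: [1.0, 0.9, -0.7]
gripper_width: 0.0291
t 41.6 pos [ 0.6045 -0.3492  0.1341] th 82.70 w 0.0291 F [ 0.9651  0.9227 -0.731 ] tiltz [-0.0023  0.0016 -1.    ]
spin first -0.0996; then tx -256.4 ty -197.4 tz -5.9 mm
```

Sander in hand. I'll swing aside to check the form before placing.

```bash
python3 -m crank '{"translation":[[-37,-28,0],[-37,-28,0],[-37,-28,0],[-37,-28,0],[-37,-28,0],[-37,-28,0],[-35,-28,0],[0,0,0]],"spin":[-0.1,0,0,0,0,0,0,0],"hand":[0.2,0.2,0.2,0.2,0.2,0.2,0.2,0.2]}' && python3 -c "
from h import *
crop('top',230,260,330,320,8,'pics/c9.png')"
```

```text
time_s: 42.58
tcp_pos: [0.3954, -0.5997, 0.1325]
tool_rot: [0.718, 0.696, 0.0, -0.002]
ft_force: [0.5, 1.3, -0.1]
gripper_width: 0.0289
```

View pics/c9.png

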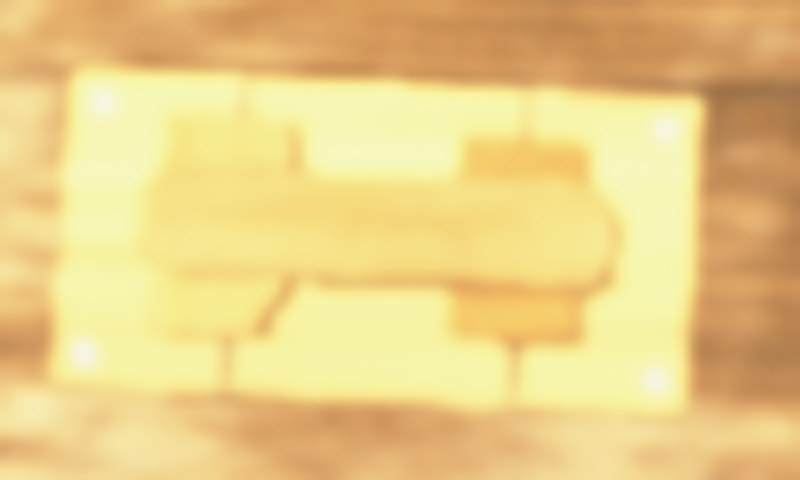

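```bash
python3 -c "
from h import *
f=fit('top',[(149,171),(621,181),(617,294),(143,274)],.059,8,(230,260)); print(*f, R.from_euler('z',1.6,degrees=True).apply([f[0][0]-.4455,f[0][1]+.2273,0]))
# unsupervised check of the ends along the form's midline: value profile
a=cv2.cvtColor(robot.get_image('top'),cv2.COLOR_BGR2HSV)
for v in (287,289,291): print(v,a[v,243:252,1],a[v,302:312,1])
go(.4455+.003,-.2273+.0007,.13,88.4)"
```

```text
[ 0.4458 -0.2308] 0.159813698716021 0.036416348072285186 -90.95149254203419 178.8396153884785 [ 0.0004 -0.0035  0.    ]
287 [ 69  70  71  77  91 105 113 115 114] [109 108 107 111 114 103  83  68  65  64]
289 [ 72  72  76  86  97 104 106 106 106] [106 104 103 106 117 115  93  72  66  65]
291 [ 89  90  91  96 101 106 106 105 106] [106 104 103 109 114 107  87  74  71  69]
t 42.7 pos [ 0.398  -0.5972  0.1328] th 88.35 w 0.0293 F [-0.0307 -0.0147 -0.3473] tiltz [-0.0017  0.0044 -1.    ]
spin first -0.0009; then tx 371.8 ty 40.1 tz 2.8 mm
```

The form, at crop (382,232), rests on both blocks and is square, but it sits 3.5 mm right of the board centre. There is ample time, so I'll put the sander back on its bare patch of bench, shift the form, then repick.

```bash
python3 -m crank '{"translation":[[36,29,0],[36,29,0],[36,29,0],[36,29,0],[36,29,0],[36,29,0],[37,26,0],[0,0,0],[0,0,0]],"spin":[0,0,0,0,0,0,0,0,0],"hand":[0.2,0.2,0.2,0.2,0.2,0.2,0.2,0.2,0.2]}' && python3 -c "
from h import *
go(.6045,-.3492,.007,88.4)"
```

```text
time_s: 43.8
tcp_pos: [0.6058, -0.3496, 0.1347]
tool_rot: [0.716, 0.698, -0.0, -0.001]
ft_force: [0.3, -0.2, -0.6]
gripper_width: 0.0292
t 43.8 pos [ 0.6058 -0.3496  0.1347] th 88.55 w 0.0292 F [ 0.3316 -0.2078 -0.5863] tiltz [-0.0017  0.0006 -1.    ]
spin first 0.0025; then tx 0.4 ty -1.3 tz 127.7 mm
```

```bash
python3 -m crank '{"translation":[[0,0,40],[0,0,40],[0,0,28],[0,0,12],[0,0,5],[0,0,1],[0,0,0]],"spin":[0.0025,0,0,0,0,0,0],"hand":[0.2,0.2,0.2,0.2,0.2,0.2,0.2]}' && python3 -m crank '{"translation":[[0,0,0],[0,0,0],[0,0,0],[0,0,0],[0,0,-10],[0,0,-40],[0,0,-50],[0,0,-30],[0,0,0]],"spin":[0,0,0,0,0,0,0,0,0],"hand":[0.7,0.7,0.7,0.7,0.7,0.7,0.7,0.7,0.7]}' && python3 -c "
from h import *
go(.4483,-.2265,.1,88.4)"
```

```text
time_s: 44.68
tcp_pos: [0.6069, -0.3518, 0.0112]
tool_rot: [0.718, 0.696, 0.0, 0.001]
ft_force: [0.1, 0.1, -0.4]
gripper_width: 0.0289
time_s: 45.8
tcp_pos: [0.6086, -0.3528, 0.145]
tool_rot: [0.718, 0.696, 0.001, 0.005]
ft_force: [0.5, 0.5, 0.6]
gripper_width: 0.0596
t 45.8 pos [ 0.6086 -0.3528  0.145 ] th 88.28 w 0.0596 F [0.4533 0.474  0.5618] tiltz [ 0.0075 -0.0054 -1.    ]
spin first -0.0021; then tx 121.8 ty -163.7 tz 45.0 mm
```

```bash
python3 -m crank '{"translation":[[30,-41,0],[30,-41,0],[30,-41,0],[32,-41,10],[0,0,30],[0,0,0],[0,0,0]],"spin":[-0.002,0,0,0,0,0,0],"hand":[0.7,0.7,0.7,0.7,0.7,0.7,0.7]}' && python3 -c "
from h import *
go(.4483,-.2265,.046,88.4)"
```

```text
time_s: 46.68
tcp_pos: [0.446, -0.2248, 0.0998]
tool_rot: [0.717, 0.697, 0.0, 0.0]
ft_force: [0.3, -1.0, -0.6]
gripper_width: 0.06
t 46.7 pos [ 0.446  -0.2248  0.0998] th 88.39 w 0.0600 F [ 0.2905 -0.9715 -0.6283] tiltz [ 0.0001 -0.0001 -1.    ]
spin first -0.0002; then tx -1.7 ty 2.4 tz 53.8 mm
```

```bash
python3 -m crank '{"translation":[[0,2.4,25],[0,0,18],[0,0,8],[0,0,2],[0,0,0],[0,0,0],[0,0,0],[0,0,0],[0,0,0],[0,0,0],[0,0,0]],"spin":[0,0,0,0,0,0,0,0,0,0,0],"hand":[0.7,0.7,0.7,0.7,0.7,0.2,0.2,0.2,0.2,0.2,0.2]}' 50 && python3 -m crank '{"translation":[[0,0,-3],[0,0,0],[3.5,0,0],[0,0,0],[0,0,0]],"spin":[0,0,0,0,0],"hand":[0.2,0.2,0.2,0.2,0.2]}'
```

```text
time_s: 48.05
tcp_pos: [0.4487, -0.2249, 0.0475]
tool_rot: [0.717, 0.697, 0.0, 0.001]
ft_force: [-0.1, 0.4, 6.1]
gripper_width: 0.0337
time_s: 48.68
tcp_pos: [0.4479, -0.2208, 0.0494]
tool_rot: [0.717, 0.697, -0.0, -0.0]
ft_force: [0.1, -0.6, -0.5]
gripper_width: 0.0335
```

```bash
python3 -m crank '{"translation":[[0,0,1.5],[0,0,1],[0,0,0.5],[0,0,0]],"spin":[0,0,0,0],"hand":[0.2,0.2,0.2,0.2]}' && python3 -m crank '{"translation":[[0,0,0],[0,0,0],[0,0,0],[0,0,0],[0,0,-10],[0,0,-30],[0,0,-40],[0,0,-20],[0,0,0]],"spin":[0,0,0,0,0,0,0,0,0],"hand":[0.65,0.65,0.65,0.65,0.65,0.65,0.7,0.7,0.7]}' && python3 -c "
from h import *
go(.6065,-.3515,.1,88.4)"
```

```text
time_s: 49.18
tcp_pos: [0.4481, -0.221, 0.0475]
tool_rot: [0.717, 0.697, -0.0, -0.0]
ft_force: [-2.1, 1.1, 5.4]
gripper_width: 0.0335
time_s: 50.3
tcp_pos: [0.4498, -0.2221, 0.1494]
tool_rot: [0.717, 0.697, 0.001, 0.003]
ft_force: [0.1, -0.2, -0.9]
gripper_width: 0.0598
t 50.3 pos [ 0.4498 -0.2221  0.1494] th 88.40 w 0.0598 F [ 0.0746 -0.2013 -0.9107] tiltz [ 0.0049 -0.0033 -1.    ]
spin first -0.0000; then tx -125.0 ty 160.3 tz 49.4 mm
```

```bash
python3 -m crank '{"translation":[[-31,40,0],[-31,40,0],[-31,40,0],[-31,40,15],[0,0,25],[0,0,0],[0,0,0]],"spin":[0,0,0,0,0,0,0],"hand":[0.72,0.72,0.72,0.72,0.72,0.72,0.72]}' && python3 -c "
from h import *
go(.6065,-.3518,.004,88.4)"
```

```text
time_s: 51.18
tcp_pos: [0.6038, -0.3488, 0.106]
tool_rot: [0.717, 0.697, -0.0, -0.001]
ft_force: [0.3, -0.7, 1.0]
gripper_width: 0.0616
t 51.2 pos [ 0.6038 -0.3488  0.106 ] th 88.40 w 0.0616 F [ 0.3246 -0.6582  1.0345] tiltz [-0.0013  0.001  -1.    ]
spin first 0.0000; then tx -3.0 ty 2.7 tz 102.0 mm
```

```bash
python3 -m crank '{"translation":[[-3,2.7,40],[0,0,35],[0,0,15],[0,0,7],[0,0,4],[0,0,0],[0,0,0],[0,0,0],[0,0,0],[0,0,0],[0,0,0],[0,0,0]],"spin":[0,0,0,0,0,0,0,0,0,0,0,0],"hand":[0.72,0.72,0.72,0.72,0.72,0.72,0.2,0.2,0.2,0.2,0.2,0.2]}' 40 && python3 -m crank '{"translation":[[0,0,-20],[0,0,-40],[0,0,-45],[0,0,-25],[0,0,0],[0,0,0]],"spin":[0,0,0,0,0,0],"hand":[0.2,0.2,0.2,0.2,0.2,0.2]}' && python3 -c "
from h import *
go(.40,-.60,.14,88.4)"
```

```text
time_s: 52.68
tcp_pos: [0.6079, -0.353, 0.0067]
tool_rot: [0.717, 0.697, 0.0, 0.001]
ft_force: [0.8, 0.2, 6.1]
gripper_width: 0.0292
time_s: 53.42
tcp_pos: [0.606, -0.3517, 0.1341]
tool_rot: [0.717, 0.697, -0.0, -0.001]
ft_force: [-0.6, -0.4, -0.6]
gripper_width: 0.029
t 53.4 pos [ 0.606  -0.3517  0.1341] th 88.40 w 0.0290 F [-0.6151 -0.3903 -0.5936] tiltz [-0.0023  0.0016 -1.    ]
spin first -0.0000; then tx -254.0 ty -199.0 tz -5.9 mm
```

```bash
python3 -m crank '{"translation":[[31,-39,0],[31,-39,0],[31,-39,0],[31,-39,0],[0,0,0],[0,0,0],[0,0,0]],"spin":[0,0,0,0,0,0,0],"hand":[0.2,0.2,0.2,0.2,0.2,0.2,0.2]}' && python3 -c "
from h import *
go(.4485,-.227,.066,88.4)"
```

```text
time_s: 54.3
tcp_pos: [0.4556, -0.225, 0.1356]
tool_rot: [0.717, 0.697, 0.0, 0.0]
ft_force: [0.5, 0.3, -0.4]
gripper_width: 0.0291
t 54.3 pos [ 0.4556 -0.225   0.1356] th 88.38 w 0.0291 F [ 0.5306  0.3304 -0.361 ] tiltz [ 0.0006 -0.0004 -1.    ]
spin first -0.0004; then tx -2.2 ty -7.0 tz 69.6 mm
```

```bash
python3 -m crank '{"translation":[[-2.2,-7,25],[0,0,20],[0,0,12],[0,0,8],[0,0,0],[0,0,0]],"spin":[0,0,0,0,0,0],"hand":[0.2,0.2,0.2,0.2,0.2,0.2]}' && python3 -c "
from h import *
go(.4485,-.227,.066,88.4)"; python3 -m crank '{"translation":[[0,0,1],[0,0,0.5],[0,0,0]],"spin":[0,0,0],"hand":[0.2,0.2,0.2]}'
```

```text
time_s: 55.05
tcp_pos: [0.4482, -0.2265, 0.0713]
tool_rot: [0.717, 0.697, 0.0, 0.001]
ft_force: [0.7, -0.8, -0.4]
gripper_width: 0.0288
t 55.0 pos [ 0.4482 -0.2265  0.0713] th 88.40 w 0.0288 F [ 0.6581 -0.8099 -0.4433] tiltz [ 0.0012 -0.0008 -1.    ]
spin first 0.0000; then tx -0.5 ty 0.3 tz 5.3 mm
time_s: 55.42
tcp_pos: [0.4476, -0.2261, 0.0693]
tool_rot: [0.717, 0.697, 0.0, 0.0]
ft_force: [-0.2, 0.2, -0.7]
gripper_width: 0.0288
```

```bash
python3 -m crank '{"translation":[[-0.5,-0.5,1],[0,0,0.7],[0,0,0]],"spin":[0,0,0],"hand":[0.2,0.2,0.2]}'; python3 -m crank '{"translation":[[0,0,0.7],[0,0,0]],"spin":[0,0],"hand":[0.2,0.2]}'
```

```text
time_s: 55.8
tcp_pos: [0.4469, -0.2265, 0.0673]
tool_rot: [0.717, 0.697, -0.0, -0.0]
ft_force: [-0.1, 0.5, -1.1]
gripper_width: 0.0288
time_s: 56.05
tcp_pos: [0.4471, -0.2266, 0.0667]
tool_rot: [0.717, 0.697, -0.0, -0.0]
ft_force: [-0.3, -0.5, 0.2]
gripper_width: 0.0294
```

```bash
python3 -m crank '{"translation":[[0,1,0.3],[0,0,0.5],[0,0,0]],"spin":[0,0,0],"hand":[0.2,0.2,0.2]}'; python3 -m crank '{"translation":[[0,0,0],[0,0,0],[0,0,0],[0,0,0],[0,0,0],[0,0,-10],[0,0,-30],[0,0,-40],[0,0,0]],"spin":[0,0,0,0,0,0,0,0,0],"hand":[0.55,0.55,0.55,0.55,0.55,0.55,0.55,0.6,0.6]}' && python3 -m crank '{"translation":[[-40,-5,0],[-40,-5,0],[-40,-5,0],[-40,-5,0],[-40,-5,0],[-40,-5,0],[-40,-5,0],[-40,-5,0],[-40,-5,0],[0,0,0],[0,0,0]],"spin":[0,0,0,0,0,0,0,0,0,0,0],"hand":[0.6,0.6,0.6,0.6,0.6,0.6,0.6,0.6,0.6,0.6,0.6]}' && python3 -c "
from h import *
crop('top',230,260,330,320,8,'pics/c10.png')"
```

```text
time_s: 56.42
tcp_pos: [0.4481, -0.2267, 0.0664]
tool_rot: [0.717, 0.697, -0.0, -0.0]
ft_force: [-2.3, 1.7, 5.0]
gripper_width: 0.0289
time_s: 57.55
tcp_pos: [0.4511, -0.2287, 0.1507]
tool_rot: [0.717, 0.697, 0.001, 0.005]
ft_force: [-0.2, -0.4, -0.2]
gripper_width: 0.0512
time_s: 58.92
tcp_pos: [0.3927, -0.5841, 0.1448]
tool_rot: [0.717, 0.697, 0.001, -0.001]
ft_force: [-0.1, 0.3, -0.1]
gripper_width: 0.0515
```

View pics/c10.png

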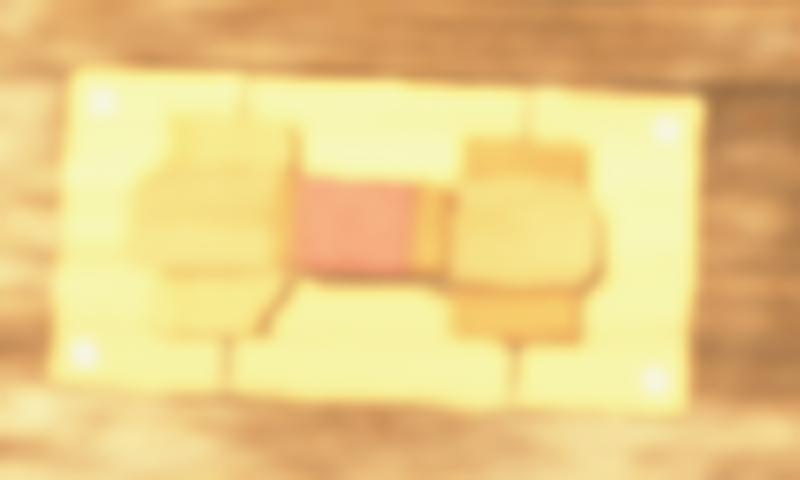

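```bash
python3 -c "
from h import *
for k,q,z in [('form',[(134,171),(606,184),(601,294),(129,274)],.059),('sander',[(277,177),(449,184),(446,280),(273,272)],.081),('red',[(299,178),(417,182),(413,279),(294,274)],.081)]:
    f=fit('top',q,z,8,(230,260)); print(k,*f, R.from_euler('z',1.6,degrees=True).apply([f[0][0]-.4455,f[0][1]+.2273,0]))
a=cv2.cvtColor(robot.get_image('top'),cv2.COLOR_BGR2HSV)
for v in (287,289,291): print(v,a[v,241:252,1],a[v,300:310,1],'hue',a[v,262:290,0])
go(.4483,-.2265,.12,88.4)"
```

```text
form [ 0.4454 -0.2258] 0.15947037732773506 0.0359047153410011 -91.1378274024297 178.84284667120392 [-0.0001  0.0015  0.    ]
sander [ 0.4449 -0.2249] 0.05737607818400254 0.03167577100886939 -91.62468437461946 179.46606115560655 [-0.0006  0.0024  0.    ]
red [ 0.4449 -0.2231] 0.039401108222943945 0.03201554813954704 -91.3104762292751 178.9066787429467 [-0.0007  0.0042  0.    ]
287 [ 70  70  70  75  88 103 112 115 115 116 115] [109 109 109 112 117 110  89  73  67  65] hue [23 22 21 20 17 14 12 12 12 12 12 11 11 12 12 12 12 12 12 15 18 19 19 18
 19 22 23 23]
289 [ 73  73  73  78  90 101 106 107 107 107 106] [106 106 105 109 118 116  94  73  67  67] hue [25 23 22 20 17 13 12 12 12 12 12 11 11 11 12 12 11 12 12 15 19 20 20 18
 20 22 23 24]
291 [ 90  90  90  92  98 103 106 105 106 107 106] [105 106 105 111 122 121  98  78  71  69] hue [25 24 22 19 16 13 12 12 12 11 11 11 11 11 12 11 12 12 13 16 19 21 20 19
 20 23 24 24]
t 59.0 pos [ 0.3932 -0.5836  0.1453] th 88.45 w 0.0510 F [0.2212 0.7934 0.3143] tiltz [-0.0006  0.0018 -1.    ]
spin first 0.0009; then tx 358.5 ty 45.1 tz 25.3 mm
```

The top crop shows the form centred to 1.5 mm at (368,232) and the sander at (361,228), about 1 mm from the form's middle. The blocks have not moved. One side look, then hand in.

```bash
python3 -c "
from h import *
crop('scene',190,240,350,340,5,'pics/s11.png')"
```

```text
(no output)
```

View pics/s11.png

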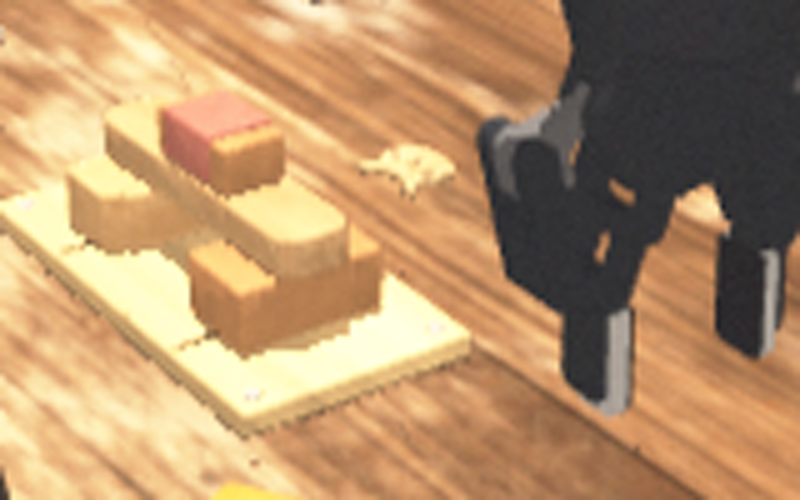

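The stack is sound: sander at (222,140) on the form, the form on both blocks, the blocks on the board, and the gripper clear.

```bash
python3 -c "
from rig import robot
print(robot.sign_off(), robot.sense()['time_s'])"
```

```text
the job is handed in; nothing more can be done
the job is handed in; nothing more can be done
```

The bending form is set up as asked, and I handed the job in at about 59 s of the 115 s allowed. The maple block is on the left line and the cork block on the right. The form lies across both, with the sanding block lengthwise on its middle.

Two things came out off on the first try, and I corrected both:
- **Blocks:** both sat about 3 mm too near along their lines, and the maple was also about 2 mm to the right. I regripped and shifted each.
- **Form:** it was 3.5 mm right of centre. I had already picked up the sanding block, so I put it back on the bench, moved the form and picked the sanding block up again.

Last checks by camera, whose calibration is good to about 2 mm:
- **Blocks:** both were within 1 mm of centre on their lines. I measured this before the form went on, and the parts still visible looked unmoved afterwards.
- **Form:** about 1.5 mm left of the board centre and square to within about 0.5°.
- **Sanding block:** by its outer corners, about 1 mm from the form's middle and 2.4 mm left of the board centre. The red strip alone reads 4.2 mm left, so those two readings disagree by about 2 mm.
- **Stack and gripper:** the side view shows the stack standing, with the gripper clear of it.

At the sampled readings the wrist force stayed at about 12 N or less. I have no direct reading of the arm near the lamp. The pictures and the base torque showed no contact there.

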